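Rolling pin out from under the sliding tray

TASK

Get the rolling pin out of the two-tier utensil box: slide the upper tray all the way to one end of the box, then tilt the pin and draw it out diagonally through the opening that is left, without forcing it against the tray or the box. Finish while holding it in the gripper, level and still, about a hand's breadth above the middle of the pastry board and touching nothing else; do not put it down or let go. Leave the tray at its end and the other things where they are.

Things in the scene. Friction and masses are not known exactly. Their poses are not given: they have to be found in the camera images.
- box: Lower part of the grey plastic utensil box, fixed to the table: open-topped, outside 160 (its x) x 350 (its y) x 66 mm high, walls and floor 5 mm. Origin: centre of its underside, on the table; z up. Its long side lies along its y axis.
- tray (a joint): Slide of the white upper tray along the box's y axis, in m: 0 over the middle of the box, +0.098 at the stop at the box's +y end, -0.098 at the stop at the -y end. It moves against about 2 N (plus 4 N per m/s), stays where it is left and cannot be lifted off. It covers 150 of the 340 mm inner length: at a stop the opening is about 193 mm long.
- tray_grip (a point): Point on the tray's carry grip, at the tray's middle, 97 mm above the table; axes as the box's. Tray: 176 (x) x 150 (y) mm, underside 67 mm and rim of its 4 mm walls 97 mm above the table. Grip: a rib across the tray along x, 12 mm thick (y), top at 107 mm; spoons and skewers lie fast on the tray floor beside it. Push the tray by its end wall or draw it by the grip.
- pin_mid (a point): Centre of the rolling pin: a plain light-wood dowel 300 mm long, 25 mm in diameter, about 0.11 kg, loose on the floor of the lower box (its axis then 17.5 mm above the table), roughly along the box; longer than the opening. Its y axis runs along the pin. It can roll.
- pin_end_a (a point): Centre of the end face of the pin at its +y end.
- pin_end_b (a point): Centre of the end face of the pin at its -y end.
- board_mid (a point): Centre of the top face of the wooden pastry board beside the box, 18 mm above the table; the board is 220 (x) x 260 (y) x 18 mm and fixed.
- cutter_mid (a point): Centre of a steel dumpling-wrapper cutter ring, 75 mm across, 28 mm high, on the board. Leave alone.
- scraper_mid (a point): Centre of the blade of a dough scraper lying on the board, 18 mm high, 110 mm long. Leave alone.
- bowl_mid (a point): Middle of a rice bowl 128 mm across, 60 mm high, with chopsticks in it that rise to 120 mm. Leave alone.
- jar1_mid (a point): Middle of a clear sample jar with white cap, 52 mm across, 62 mm high. Leave alone.
- jar2_mid (a point): Middle of a second such jar. Leave alone.
- carton1_mid (a point): Middle of a white kit carton, 60 x 85 x 120 mm, flap open on top. Leave alone.
- carton2_mid (a point): Middle of a second such carton. Leave alone.
- flask_mid (a point): Middle of a glass drinking bottle 68 mm across, 200 mm high. Leave alone.

How it is judged:
By the outcome, as a careful person would: the job done as asked, in the order asked, and still so for the second after the job is handed in, while the arm keeps its last pose, push and grip.
It also fails if it takes over 56 s, if anything falls off the work surface, if the arm or the gripper's body presses on something with over 40 N, if the wrist force passes 120 N, or if a joint passes its speed limit or range.

ROBOT

A 6-joint arm with a two-finger parallel gripper is mounted at the origin on the work surface. World frame = base frame: x ahead of the robot, y to its left, z up, the work surface at z = 0. Lengths are in m, angles in rad, forces in N, time in s.
With the tool pointing down it reaches from about 0.4 to 0.825 m from the base axis. Payload 7 kg.
Tool frame: the origin (TCP) lies between the finger pads; the fingertips stand 19 mm ahead of it and the grasp point (between the pads) is the TCP; z points along the fingers, y is the line along which they close (so a half turn about z gives the same grasp; the last joint's range is limited). The gripper opens to 88 mm and grips with 3 to 60 N. Pads are 19 mm wide; open, the fingers measure 130 mm over their backs; the gripper's body (78 mm by 193 mm) begins 47 mm behind the grasp point.
Start: joints at [-0.9, 0.359, 0.012, 0, -1.224, -0.288], TCP at [0.252, -0.626, 0.246] pointing down, gripper open.
Joint ranges: [-3.07, 3.07], [-1.43, 2.12], [-1.02, 1.25], [-3.03, 1.67], [-3.05, -0], [-3.03, 3.03]. Speed limits (rad/s): [2.39, 2.39, 3.01, 3.14, 3.14, 3.14].

INTERFACE

Orientations are given as a rotation vector (axis times angle).
In Python, from rig import robot, cams gives the robot as it stands.
- The arm moves only by the tool send_rows, never from a script. Its argument "targets" is a list of rows, each a list of 5 numbers: the shift along the tool's x, y, z in m, then the turn about the tool's z in degrees, then the finger opening in m, from 0 to 0.0876. In form: [[tx, ty, tz, turn, jaw], ...]. A call has 1 to 10 rows; each row is the pose to reach, as a shift and turn from the pose commanded when the call began, along the tool's axes at that moment; what a row does not reach only later rows make up. A row lasts 1/8 s, in which the tool goes at most 62.5 mm and 10.7 degrees, less where a joint would pass 70% of its speed; a pose out of reach is approached as far as the arm can. A call with a gripper value outside its range is refused whole. The fingers move at their own pace and stop on an object; the grip force is fixed at half the most. Time passes only in rows, so rows that repeat a pose let the fingers close. It gives the time, the measured TCP pose, the force, the opening and the grip force at its end, in the units of the state.
- robot.get_obs(): the state, without advancing time (a new reading comes with each control period).
- cams.get_image(name): name is "side" or "top"; returns the picture (400x640x3 uint8, red, green, blue); there is no depth.
- cams.calibration(name): a dict with "fx", "fy", "cx", "cy" (pixels), "k1" (the pictures are not rectified: a ray, as slopes to the right and down, at radius r is drawn at 1 + k1 r^2 times it, then the intrinsics apply), "extrinsics" (4x4, takes a point from camera to world coordinates). Camera axes: x right, y down, z forward; pixel columns grow to the right and rows downward; lengths in m; the calibration is good to about 2 mm. A picture is of the moment at which its call begins. calibration takes no time and is no camera call.
- robot.sign_off(): hands the job in; it is judged then, once.
The state is a dict: "t": time; "qpos": joint angles; "qvel": joint speeds; "joint_efforts": joint torques, N m; "tcp_pos": TCP position; "tool_rot": TCP orientation; "ft_force": force on the tool from outside, world axes, zero at the start; "wrist_torque": the same for the moment, N m; "opening": opening from 0.0 (shut) to 1.0 (fully open); "grip_force": force on a finger pad.
Only numpy, scipy, OpenCV 4.12 (cv2) and the standard library are available. Lean on these libraries where they do the work, as an engineer would, in place of code of your own. Each camera call takes 0.05 s, during which the arm holds its last target. There are 200 camera calls.

## Working session

There is one attempt and no reset: what is moved stays moved. The work goes in short steps, Python scripts to look and compute and a tool call to move; the robot and the scene stay as the last step left them, time stands still between calls to the robot, and variables do not carry over. Pictures are saved under pics/ and viewed, at most 10 in all, crops included, and the job is handed in when it is done.

Besides the shell and the picture viewer there is one more tool, called after "Emit:" as a command line: name --pt "numbers of a row" for each row, then --argument value for the rest. send_rows: Moves the arm, as the interface text tells. Its arguments: {"type":"object","properties":{"targets":{"type":"array"}},"required":["targets"]}

```bash
ls; mkdir -p pics; python3 - <<'E'
from rig import robot,cams
import cv2
for n in("top","side"):
    cv2.imwrite(f"pics/{n}0.png",cams.get_image(n)[:,:,::-1]); print(n,cams.calibration(n))
o=robot.get_obs(); print(o['tcp_pos'],o['tool_rot'],o['t'])
E
```

```text
pics
top {'fx': 511.85575162871413, 'fy': 511.85575162871413, 'cx': 323.99279301058266, 'cy': 201.00278450288343, 'k1': -0.003343779069093126, 'extrinsics': array([[-0.01748098, -0.99465805,  0.10173386,  0.39934248],
       [-0.99982199,  0.01666729, -0.00884277,  0.05462655],
       [ 0.0070999 , -0.10187033, -0.99477235,  1.92913212],
       [ 0.        ,  0.        ,  0.        ,  1.        ]])}
side {'fx': 465.8541697447593, 'fy': 465.8541697447593, 'cx': 315.23883463656523, 'cy': 205.7045547335459, 'k1': -0.022567181124153568, 'extrinsics': array([[-0.87824463, -0.25208022,  0.40637659, -0.04962522],
       [-0.47818027,  0.45318634, -0.75230697,  1.27744865],
       [ 0.00547739, -0.85503082, -0.51854825,  0.93548317],
       [ 0.        ,  0.        ,  0.        ,  1.        ]])}
[ 0.25195532 -0.62577409  0.24473835] [ 5.97419609e-01 -3.08386212e+00 -2.19709833e-03] 0.1
```

View pics/top0.png

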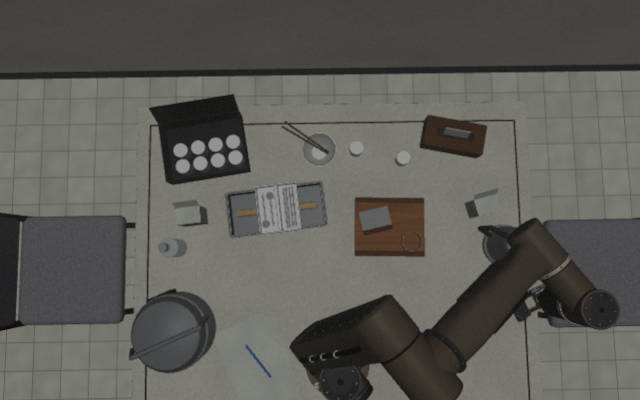

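View pics/side0.png

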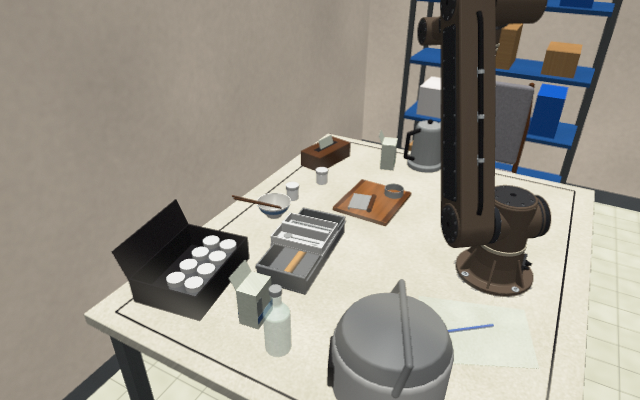

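The top view shows the box around (276,209) with its tray near the middle, the pin ends visible on both sides, the board at (390,227), the bowl at (319,150) and the flask at (172,247). The side view agrees. Next I'll enlarge the box and board area.

```bash
cat > h.py <<'E'
import numpy as np, cv2
from rig import robot,cams
def K(n):
    c=cams.calibration(n); return np.array([[c['fx'],0,c['cx']],[0,c['fy'],c['cy']],[0,0,1]]),np.array([c['k1'],0,0,0,0.]),c['extrinsics']
def p2w(n,uv,z):
    k,d,E=K(n); r=cv2.undistortPoints(np.array(uv,float).reshape(-1,1,2),k,d)[:,0]
    r=np.c_[r,np.ones(len(r))]@E[:3,:3].T; s=(np.asarray(z)-E[2,3])/r[:,2]
    return E[:3,3]+r*np.reshape(s,(-1,1))
def w2p(n,P):
    k,d,E=K(n); W=np.linalg.inv(E); return cv2.projectPoints(np.array(P,float).reshape(-1,1,3),cv2.Rodrigues(W[:3,:3])[0],W[:3,3],k,d)[0][:,0]
def crop(n,f,x0,y0,w,h,s):
    im=cams.get_image(n)[y0:y0+h,x0:x0+w,::-1]; cv2.imwrite(f,cv2.resize(im,None,fx=s,fy=s,interpolation=cv2.INTER_CUBIC))
E
python3 -c "
from h import *
crop('top','pics/c1.png',215,170,114,75,7)
crop('top','pics/c2.png',340,185,100,80,7)"
```

```text
(no output)
```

View pics/c1.png

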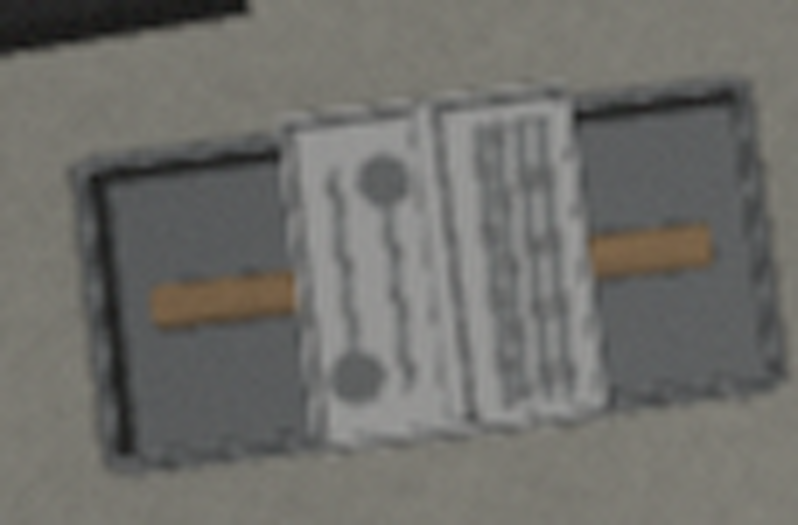

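View pics/c2.png

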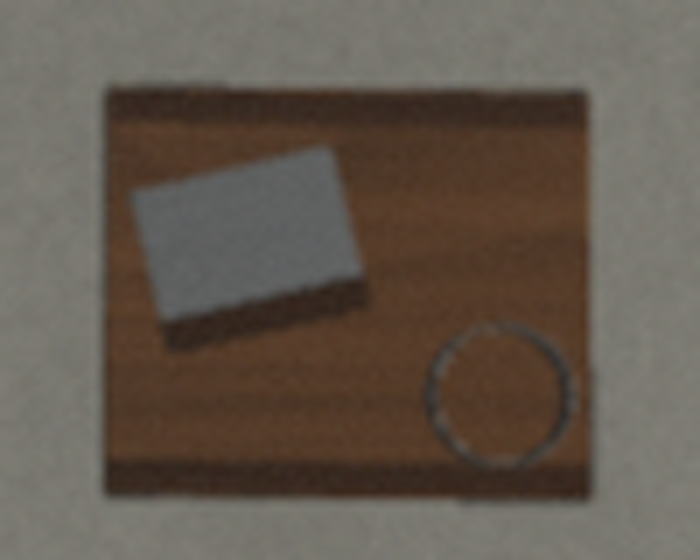

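```bash
python3 - <<'E'
from h import *
np.set_printoptions(precision=4,suppress=True)
f=lambda a,x,y:(np.array(a,float)+.5)/7-.5+[x,y]
b=p2w('top',f([(72,163),(745,82),(785,388),(112,468)],215,170),.066)
print('box',b,b.mean(0),np.linalg.norm(b[0]-b[1]),np.linalg.norm(b[1]-b[2]))
p=p2w('top',f([(152,306),(712,243)],215,170),.0175); print('pin',p,p.mean(0),np.linalg.norm(p[0]-p[1]))
t=p2w('top',f([(285,128),(575,95),(608,410),(325,442)],215,170),.097); print('tray',t,t.mean(0),np.linalg.norm(t[0]-t[1]),np.linalg.norm(t[1]-t[2]))
g=p2w('top',f([(430,110),(465,420)],215,170),.107); print('grip',g,g.mean(0))
d=p2w('top',f([(105,88),(586,88),(590,495),(105,495)],340,185),.018); print('board',d,d.mean(0))
for a in(b,p,t): 
  v=a[0]-a[1]; print(np.degrees(np.arctan2(-v[0],v[1])))
u=(b[0]-b[1]+b[3]-b[2]);u/=np.linalg.norm(u); print('y',u,'tray s',(t.mean(0)-b.mean(0))@u, 'grip s',(g.mean(0)-b.mean(0))@u,'pin s',(p-b.mean(0))@u)
print('cutter',p2w('top',f([(502,395)],340,185),.046),'scr',p2w('top',f([(132,190),(330,148),(362,275),(165,320)],340,185),.036))
k=p2w('top',[(319,150),(284,124),(357,149),(403,158),(187,213),(172,247)],[.06,.12,.06,.06,.12,.15]);print('bowl chop j1 j2 cart fl',k)
import cv2
o=robot.get_obs();print(cv2.Rodrigues(np.array(o['tool_rot']))[0])
E
```

```text
box [[0.6259 0.4004 0.066 ]
 [0.6629 0.0478 0.066 ]
 [0.5019 0.0297 0.066 ]
 [0.4663 0.3793 0.066 ]] [0.5643 0.2143 0.066 ] 0.3545248378527794 0.16199688822586913
pin [[0.5542 0.3665 0.0175]
 [0.5829 0.0668 0.0175]] [0.5686 0.2166 0.0175] 0.3011304060049311
tray [[0.6385 0.2851 0.097 ]
 [0.6532 0.1357 0.097 ]
 [0.4905 0.1208 0.097 ]
 [0.4766 0.2654 0.097 ]] [0.5647 0.2017 0.097 ] 0.15018395553905625 0.16336784166207977
grip [[0.6452 0.2096 0.107 ]
 [0.4861 0.1931 0.107 ]] [0.5657 0.2013 0.107 ]
board [[ 0.6074 -0.0775  0.018 ]
 [ 0.6031 -0.3361  0.018 ]
 [ 0.3857 -0.3301  0.018 ]
 [ 0.3902 -0.0724  0.018 ]] [ 0.4966 -0.204   0.018 ]
5.979734289877746
5.486543854047575
5.6074017284700055
y [-0.1027  0.9947  0.    ] tray s -0.012542319218231452 grip s -0.013030756342575094 pin s [ 0.1524 -0.1487]
cutter [[ 0.4389 -0.2802  0.046 ]] scr [[ 0.5508 -0.0893  0.036 ]
 [ 0.5714 -0.1951  0.036 ]
 [ 0.5037 -0.21    0.036 ]
 [ 0.4817 -0.1051  0.036 ]]
bowl chop j1 j2 cart fl [[ 0.7809  0.0532  0.06  ]
 [ 0.8659  0.1779  0.12  ]
 [ 0.7824 -0.0879  0.06  ]
 [ 0.7458 -0.2577  0.06  ]
 [ 0.5498  0.524   0.12  ]
 [ 0.4303  0.5668  0.15  ]]
[[-0.9276 -0.3735 -0.0005]
 [-0.3735  0.9276  0.0009]
 [ 0.0001  0.001  -1.    ]]
```

The box is centred at (0.564, 0.214) with yaw about 5.9°. The tray sits at about -0.013 and the board's middle is at (0.497, -0.204). I'll push the tray to the +y stop by its -y end wall, which leaves the opening towards the board.

Emit:
send_rows --pt "-0.02 0.02 -0.05 0 0" --pt "-0.08 0.06 -0.06 -5 0" --pt "-0.13 0.11 -0.06 -15 0" --pt "-0.175 0.155 -0.06 -25 0" --pt "-0.22 0.2 -0.06 -35 0" --pt "-0.265 0.243 -0.06 -44 0" --pt "-0.31 0.287 -0.06 -53 0" --pt "-0.354 0.33 -0.06 -62 0" --pt "-0.398 0.373 -0.06 -70 0" --pt "-0.442 0.416 -0.06 -74 0"

```text
t: 1.45
tcp_pos: [0.4999, -0.0894, 0.3059]
tool_rot: [-2.337, 2.099, -0.001]
ft_force: [1.2, 0.2, -0.1]
opening: 0.006
grip_force: 0.0
```

```bash
cat > st.py <<'E'
from h import *
np.set_printoptions(precision=4,suppress=True)
def st():
    o=robot.get_obs(); R=cv2.Rodrigues(np.array(o['tool_rot']))[0]
    print('t',o['t'],'p',o['tcp_pos'],'F',o['ft_force'],'op',o['opening']*.0876,'g',o['grip_force']); print(R.T)
    return np.array(o['tcp_pos']),R
C=np.array([.5643,.2143,0]); Y=np.array([-.1027,.9947,0]); X=np.array([.9947,.1027,0])
def to(x,y,z):
    p,R=st(); w=C+x*X+y*Y; w[2]=z; print('shift',R.T@(w-p)); print('box xyz now',(p-C)@X,(p-C)@Y,p[2])
E
python3 -c "
from st import *; to(0,-.125,.2)"
```

```text
t 1.45 p [ 0.4999 -0.0894  0.3059] F [ 1.154   0.2092 -0.0721] op 0.0005220649158241631 g 0.0
[[ 0.1069 -0.9943 -0.0001]
 [-0.9943 -0.1069 -0.0007]
 [ 0.0007  0.0001 -1.    ]]
shift [-0.17   -0.0959  0.1059]
box xyz now -0.09522088575019697 -0.2954346248303979 0.3058625199390754
```

Emit:
send_rows --pt "-0.05 -0.03 0.03 0 0" --pt "-0.1 -0.058 0.06 0 0" --pt "-0.14 -0.08 0.09 0 0" --pt "-0.165 -0.094 0.11 0 0" --pt "-0.17 -0.096 0.15 0 0" --pt "-0.17 -0.096 0.19 0 0" --pt "-0.17 -0.096 0.21 0 0" --pt "-0.17 -0.096 0.213 0 0" --pt "-0.17 -0.096 0.213 0 0"

```text
t: 2.58
tcp_pos: [0.5779, 0.0877, 0.0931]
tool_rot: [-2.333, 2.103, -0.001]
ft_force: [0.5, 0.1, -0.2]
opening: 0.004
grip_force: 0.0
```

```bash
python3 -c "
from st import *; to(0,-.1,.092)
crop('side','pics/s1.png',230,180,150,120,5)"
```

```text
t 2.575 p [0.5779 0.0877 0.0931] F [ 0.5462  0.0943 -0.1791] op 0.0003224071991838872 g 0.0
[[ 0.1035 -0.9946 -0.    ]
 [-0.9946 -0.1035 -0.0006]
 [ 0.0006  0.0001 -1.    ]]
shift [-0.0273  0.0005  0.0011]
box xyz now 0.0005386004962333041 -0.12732761667790213 0.09314738831479966
```

View pics/s1.png

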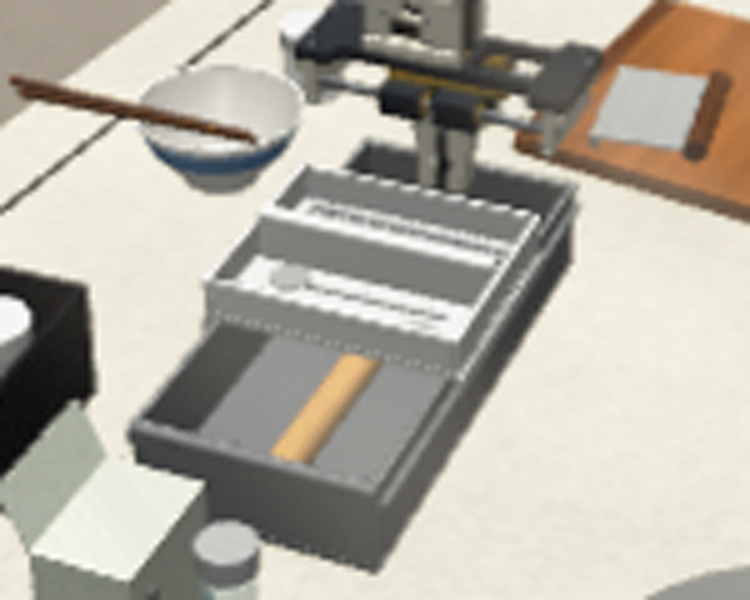

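The closed fingers (crop 445,175) stand just behind the tray's -y end wall, with the pin below it. Pushing now.

Emit:
send_rows --pt "-0.015 0 0 0 0" --pt "-0.03 0 0 0 0" --pt "-0.045 0 0 0 0" --pt "-0.06 0 0 0 0" --pt "-0.075 0 0 0 0" --pt "-0.09 0 0 0 0" --pt "-0.105 0 0 0 0" --pt "-0.115 0 0 0 0" --pt "-0.12 0 0 0 0" --pt "-0.12 0 0 0 0"

```text
t: 3.88
tcp_pos: [0.5651, 0.2075, 0.0924]
tool_rot: [-2.333, 2.103, 0.0]
ft_force: [-0.9, 0.5, 0.1]
opening: 0.005
grip_force: 0.0
```

Emit:
send_rows --pt "-0.004 0 0 0 0" --pt "-0.008 0 0 0 0" --pt "-0.011 0 0 0 0" --pt "-0.014 0 0 0 0"

```text
t: 4.38
tcp_pos: [0.5636, 0.2209, 0.0925]
tool_rot: [2.333, -2.104, -0.0]
ft_force: [-0.2, -2.9, -1.2]
opening: 0.002
grip_force: 1.0
```

```bash
python3 -c "
from st import *; to(0,-.1,.092)"
```

```text
t 4.375 p [0.5636 0.2209 0.0925] F [-0.2497 -2.9083 -1.1992] op 0.00018267296192144177 g 1.0491699445992708
[[ 0.1032 -0.9947  0.0001]
 [-0.9947 -0.1032  0.0002]
 [-0.0002 -0.0001 -1.    ]]
shift [0.1067 0.     0.0005]
box xyz now -3.354812095287846e-05 0.006678166209010909 0.09246948116489376
```

Emit:
send_rows --pt "-0.003 0 0 0 0" --pt "-0.005 0 0 0 0" --pt "-0.007 0 0 0 0" --pt "-0.007 0 0 0 0"

```text
t: 4.88
tcp_pos: [0.5629, 0.2264, 0.0925]
tool_rot: [2.332, -2.102, 0.002]
ft_force: [3.1, -8.4, -0.3]
opening: 0.004
grip_force: 4.3
```

Emit:
send_rows --pt "-0.002 0 0 0 0" --pt "-0.003 0 0 0 0" --pt "-0.003 0 0 0 0"

```text
t: 5.25
tcp_pos: [0.5628, 0.2267, 0.0925]
tool_rot: [2.329, -2.1, 0.005]
ft_force: [7.8, -20.2, 0.2]
opening: 0.006
grip_force: 10.2
```

Force rises to 20 N with no further motion, so the tray is at its stop. Now backing off, opening, and lowering over the -y part of the pin.

Emit:
send_rows --pt "0.015 0 0 0 0.02" --pt "0.05 -0.002 0 0 0.055" --pt "0.085 -0.004 0 0 0.055" --pt "0.11 -0.004 0 0 0.055" --pt "0.117 -0.004 0.01 0 0.055" --pt "0.117 -0.004 0.03 0 0.055" --pt "0.117 -0.004 0.05 0 0.055" --pt "0.117 -0.004 0.06 0 0.055" --pt "0.117 -0.004 0.064 0 0.055" --pt "0.117 -0.004 0.064 0 0.055"

```text
t: 6.5
tcp_pos: [0.5788, 0.1152, 0.0287]
tool_rot: [-2.334, 2.103, -0.0]
ft_force: [0.0, 0.3, 0.8]
opening: 0.63
grip_force: 0.0
```

```bash
python3 -c "
from st import *; to(0.004,-.1,.027)"
```

```text
t 6.5 p [0.5788 0.1152 0.0287] F [0.0344 0.2668 0.8449] op 0.055148999399207546 g 0.0
[[ 0.1037 -0.9946 -0.0001]
 [-0.9946 -0.1037 -0.0002]
 [ 0.0002  0.0001 -1.    ]]
shift [-0.0001  0.0003  0.0017]
box xyz now 0.004277281561798218 -0.10008321267911226 0.028679318645334857
```

Emit:
send_rows --pt "0 0 0.0015 0 0.03" --pt "0 0 0.0015 0 0.027" --pt "0 0 0.0015 0 0.025" --pt "0 0 0.0015 0 0.025" --pt "0 0 0.0015 0 0.025"

```text
t: 7.12
tcp_pos: [0.5787, 0.1149, 0.0271]
tool_rot: [-2.333, 2.104, -0.0]
ft_force: [-0.2, 0.8, -0.2]
opening: 0.291
grip_force: 0.1
```

Emit:
send_rows --pt "0 0 0 0 0.0245" --pt "0 0 0 0 0.0245"

```text
t: 7.38
tcp_pos: [0.5787, 0.1149, 0.0271]
tool_rot: [2.333, -2.103, 0.0]
ft_force: [-0.7, -0.4, 0.5]
opening: 0.282
grip_force: 9.1
```

Emit:
send_rows --pt "0 0 0 0 0.024" --pt "0 0 0 0 0.024"

```text
t: 7.62
tcp_pos: [0.5787, 0.1148, 0.0271]
tool_rot: [-2.333, 2.103, -0.0]
ft_force: [-1.2, 0.3, 0.3]
opening: 0.278
grip_force: 22.2
```

Emit:
send_rows --pt "0 0 0 0 0.0248" --pt "0 0 0 0 0.0248" --pt "0 0 -0.005 0 0.0248" --pt "-0.001 0 -0.012 0 0.0248" --pt "-0.002 0 -0.02 0 0.0248" --pt "-0.003 0 -0.028 0 0.0248" --pt "-0.003 0 -0.028 0 0.0248"

```text
t: 8.5
tcp_pos: [0.5789, 0.1182, 0.0561]
tool_rot: [-2.332, 2.102, -0.001]
ft_force: [-0.5, 0.5, -0.9]
opening: 0.282
grip_force: 2.8
```

```bash
python3 -c "
from st import *; to(0.004,-.1,.055)
crop('side','pics/s2.png',230,180,150,120,5)"
```

```text
t 8.5 p [0.5789 0.1182 0.0561] F [-0.4961  0.5102 -0.8882] op 0.024679522298619416 g 2.759464681148529
[[ 0.1036 -0.9946 -0.0007]
 [-0.9946 -0.1036 -0.0017]
 [ 0.0016  0.0008 -1.    ]]
shift [0.003  0.0007 0.0011]
box xyz now 0.0046576163836442395 -0.09704365801848934 0.05608805211791347
```

View pics/s2.png

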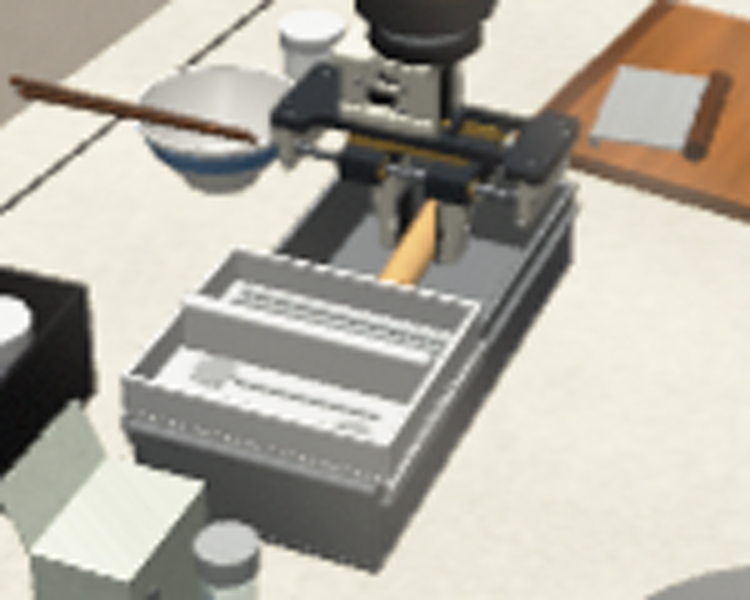

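```bash
python3 - <<'E'
from st import *
def ax(s0,z0,th,ss):
    return [C+.0042*X+s*Y+np.array([0,0,z0-(s-s0)*np.tan(np.radians(th))]) for s in ss]
for th in(0,3,6.5,10):
    for lab,dz in(('c',0),('L',0)):
        pts=[p+( -0.0125*X if lab=='L' else 0) for p in ax(-.097,.0465,th,[-.12,-.097,-.06,-.03,0,.02])]
        print(th,lab,np.round((w2p('side',pts)-[230,180])*5+2).astype(int).tolist())
# top view crop, no view
E
```

```text
0 c [[438, 225], [425, 243], [404, 271], [386, 295], [367, 320], [355, 336]]
0 L [[455, 229], [442, 247], [421, 275], [403, 299], [385, 324], [372, 341]]
3 c [[438, 224], [425, 243], [404, 273], [386, 299], [367, 326], [355, 344]]
3 L [[455, 228], [442, 247], [421, 278], [403, 304], [385, 330], [372, 349]]
6.5 c [[438, 222], [425, 243], [404, 276], [386, 304], [367, 333], [355, 353]]
6.5 L [[455, 226], [442, 247], [421, 280], [403, 309], [385, 338], [373, 358]]
10 c [[438, 221], [425, 243], [404, 279], [386, 310], [367, 341], [355, 362]]
10 L [[455, 225], [442, 247], [421, 283], [403, 314], [385, 345], [373, 367]]
```

```bash
cat > fit.py <<'E'
from st import *
def mask(n,x0,y0,x1,y1):
    im=cams.get_image(n)[y0:y1,x0:x1]; h=cv2.cvtColor(im,cv2.COLOR_RGB2HSV)
    m=((h[...,0]>8)&(h[...,0]<25)&(h[...,1]>70)&(h[...,2]>80)).astype(np.uint8)
    _,l,s,_=cv2.connectedComponentsWithStats(m); return (l==1+np.argmax(s[1:,4]))
E
python3 - <<'E'
from fit import *
m=mask('side',298,212,326,242)
for y,r in enumerate(m):
    x=np.where(r)[0]
    if len(x): print(y+212,x[0]+298,x[-1]+298)
for th in(0,6.5):
  z=.0465
  for s in(-.147,-.12,-.09,-.06,-.05):
    zc=z-(s+.097)*np.tan(np.radians(th)); ps=[C+(.0042+.0125*np.cos(a))*X+s*Y+[0,0,zc+.0125*np.sin(a)] for a in np.linspace(0,6.28,40)]
    q=w2p('side',ps); print(th,s,'rows of centre',w2p('side',ps).mean(0).round(1),'umin/max',q[:,0].min().round(1),q[:,0].max().round(1))
E
```

```text
220 315 317
221 314 317
222 314 317
223 313 317
224 312 317
225 312 317
226 311 317
227 310 317
228 310 317
229 309 317
230 309 316
231 308 316
232 308 315
233 307 314
234 306 314
235 306 313
236 309 313
0 -0.147 rows of centre [320.1 220.7] umin/max 316.8 323.5
0 -0.12 rows of centre [317.1 224.7] umin/max 313.8 320.5
0 -0.09 rows of centre [313.7 229.2] umin/max 310.4 317.2
0 -0.06 rows of centre [310.3 233.8] umin/max 306.9 313.8
0 -0.05 rows of centre [309.1 235.4] umin/max 305.7 312.6
6.5 -0.147 rows of centre [320.1 219.4] umin/max 316.8 323.5
6.5 -0.12 rows of centre [317.1 224. ] umin/max 313.8 320.5
6.5 -0.09 rows of centre [313.7 229.4] umin/max 310.4 317.2
6.5 -0.06 rows of centre [310.3 234.8] umin/max 306.9 313.8
6.5 -0.05 rows of centre [309.1 236.7] umin/max 305.7 312.6
```

The fit of the pin's edge slope matches 6.5° of tilt, so the pin pivots about its far end in the light grip. Continuing the arc while drawing it towards -y.

Emit:
send_rows --pt "-0.002 0 -0.007 0 0.0248" --pt "-0.002 0 -0.0145 0 0.0248" --pt "0.002 0 -0.021 0 0.0248" --pt "0.007 0 -0.027 0 0.0248" --pt "0.012 0 -0.033 0 0.0248" --pt "0.018 0 -0.04 0 0.0248" --pt "0.018 0 -0.04 0 0.0248"

```text
t: 9.48
tcp_pos: [0.5806, 0.0995, 0.0958]
tool_rot: [-2.332, 2.104, -0.001]
ft_force: [0.2, -0.4, -1.0]
opening: 0.288
grip_force: 2.8
```

```bash
python3 - <<'E'
from fit import *
to(.004,-.142,.1206)
crop('side','pics/s3.png',270,180,80,80,7)
m=mask('side',295,200,335,242)
e=[(y+200,np.where(r)[0][0]+295,np.where(r)[0][-1]+295) for y,r in enumerate(m) if r.any()]; print(e)
E
```

```text
t 9.475 p [0.5806 0.0995 0.0958] F [ 0.227  -0.4009 -1.0393] op 0.025259013493563524 g 2.81440582126379
[[ 0.1028 -0.9947 -0.0004]
 [-0.9947 -0.1028 -0.0011]
 [ 0.001   0.0005 -1.    ]]
shift [ 0.0262  0.0004 -0.0248]
box xyz now 0.004453807483121719 -0.11581922845015322 0.09578236509201137
[(207, np.int64(317), np.int64(319)), (208, np.int64(317), np.int64(319)), (209, np.int64(316), np.int64(319)), (210, np.int64(316), np.int64(319)), (211, np.int64(314), np.int64(319)), (212, np.int64(314), np.int64(319)), (213, np.int64(314), np.int64(319)), (214, np.int64(313), np.int64(319)), (215, np.int64(312), np.int64(319)), (216, np.int64(312), np.int64(319)), (217, np.int64(311), np.int64(319)), (218, np.int64(311), np.int64(318)), (219, np.int64(310), np.int64(318)), (220, np.int64(310), np.int64(318)), (221, np.int64(309), np.int64(317)), (222, np.int64(309), np.int64(317)), (223, np.int64(308), np.int64(316)), (224, np.int64(308), np.int64(316)), (225, np.int64(308), np.int64(315)), (226, np.int64(307), np.int64(314)), (227, np.int64(307), np.int64(314)), (228, np.int64(306), np.int64(313)), (229, np.int64(306), np.int64(313)), (230, np.int64(305), np.int64(312)), (231, np.int64(305), np.int64(312)), (232, np.int64(304), np.int64(311)), (233, np.int64(304), np.int64(311)), (234, np.int64(303), np.int64(310)), (235, np.int64(305), np.int64(310)), (236, np.int64(309), np.int64(309))]
```

View pics/s3.png

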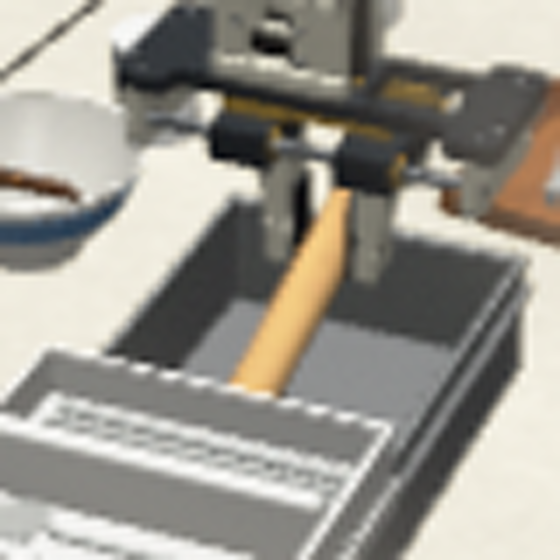

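The pin rises freely between the fingers at about 16°, with no contact at the tray edge (crop 255,390) or the end wall. Continuing to 22°, then tightening.

Emit:
send_rows --pt "0.006 0 -0.006 0 0.0248" --pt "0.012 0 -0.0125 0 0.0248" --pt "0.019 0 -0.019 0 0.0248" --pt "0.026 0 -0.025 0 0.0248" --pt "0.026 0 -0.025 0 0.0248" --pt "0.026 0 -0.025 0 0.02" --pt "0.026 0 -0.025 0 0.015" --pt "0.026 0 -0.025 0 0.015"

```text
t: 10.58
tcp_pos: [0.5828, 0.0742, 0.1199]
tool_rot: [2.333, -2.103, -0.0]
ft_force: [0.4, 0.1, -0.3]
opening: 0.278
grip_force: 30.0
```

```bash
cat >> fit.py <<'E'
def slope(x0,y0,x1,y1):
    m=mask('side',x0,y0,x1,y1); y,x=np.where(m); y=y+y0;x=x+x0
    # central axis: row-wise midpoints where full width
    R=[(v,x[y==v].min(),x[y==v].max()) for v in np.unique(y)]
    print([tuple(map(int,r)) for r in R[::3]])
    return R
E
python3 - <<'E'
from fit import *
to(.004,-.25,.17); slope(295,190,340,242)
for th in (16,19,22,25):
    z0=.0958+.025-.0096; q=[C+(.0042)*X+s*Y+np.array([0,0,z0-(s+.142)*np.tan(np.radians(th))]) for s in(-.142,-.08,-.03)]
    print(th,w2p('side',q).round(1).tolist())
E
```

```text
t 10.575 p [0.5828 0.0742 0.1199] F [ 0.449   0.0675 -0.2592] op 0.024376814859482426 g 29.999728202819824
[[ 0.1036 -0.9946  0.0001]
 [-0.9946 -0.1036  0.0004]
 [-0.0004 -0.0001 -1.    ]]
shift [ 0.1088  0.0001 -0.0501]
box xyz now 0.004031299798638435 -0.14122747284163584 0.11985305097837859
[(197, 320, 322), (200, 319, 322), (203, 317, 322), (206, 315, 322), (209, 314, 321), (212, 313, 320), (215, 311, 319), (218, 310, 317), (221, 308, 316), (224, 307, 315), (227, 306, 313), (230, 305, 312), (233, 303, 310), (236, 309, 309)]
16 [[319.8, 205.6], [312.7, 219.1], [306.7, 230.4]]
19 [[319.8, 205.6], [312.7, 220.0], [306.7, 232.0]]
22 [[319.8, 205.6], [312.7, 220.9], [306.7, 233.7]]
25 [[319.8, 205.6], [312.7, 221.9], [306.7, 235.5]]
```

Emit:
send_rows --pt "0.012 0 -0.005 0 0.015" --pt "0.03 0 -0.012 0 0.015" --pt "0.05 0 -0.02 0 0.015" --pt "0.07 0 -0.028 0 0.015" --pt "0.09 0 -0.037 0 0.015" --pt "0.1 0 -0.06 0 0.015" --pt "0.1 0 -0.085 0 0.015" --pt "0.1 0 -0.11 0 0.015" --pt "0.1 0 -0.125 0 0.015" --pt "0.1 0 -0.13 0 0.015"

```text
t: 11.88
tcp_pos: [0.5935, -0.0258, 0.251]
tool_rot: [-2.332, 2.103, -0.001]
ft_force: [0.2, -0.2, -1.8]
opening: 0.278
grip_force: 30.0
```

```bash
python3 - <<'E'
from fit import *
to(-.1735,-.13,.25)
crop('side','pics/s4.png',240,130,150,120,5)
E
```

```text
t 11.875 p [ 0.5935 -0.0258  0.251 ] F [ 0.1817 -0.2059 -1.7602] op 0.024387429442096667 g 29.999860525131226
[[ 0.103  -0.9947 -0.0003]
 [-0.9947 -0.103  -0.0013]
 [ 0.0013  0.0004 -1.    ]]
shift [-0.1118  0.1779  0.0008]
box xyz now 0.0043883742690215425 -0.24178672648795047 0.25098618776975834
```

View pics/s4.png

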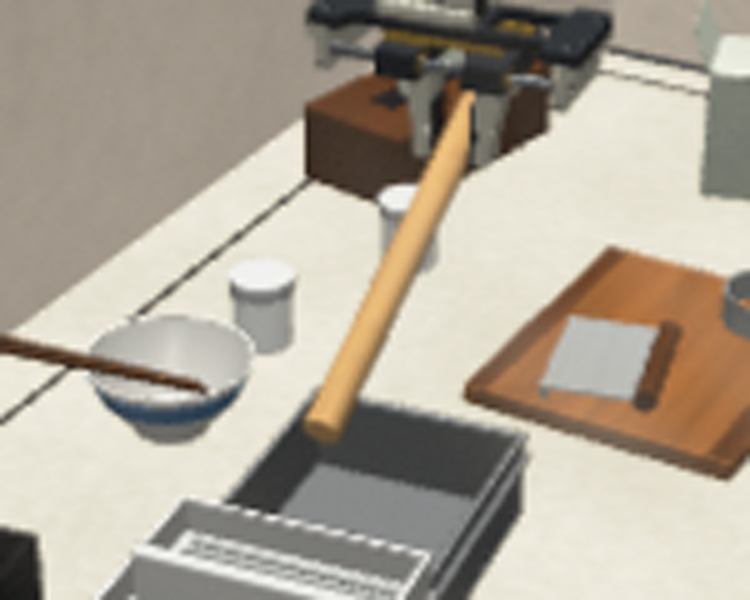

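The pin hangs clear of the box, held at its tilt, with the low end at (325,430). I'll set it on the clear table in front of the box, where it levels out, and then regrip it at its middle.

Emit:
send_rows --pt "0 0.015 0 0 0.015" --pt "0 0.04 0 0 0.015" --pt "0 0.07 0 0 0.015" --pt "-0.015 0.1 0 0 0.015" --pt "-0.035 0.13 0 0 0.015" --pt "-0.06 0.155 0 0 0.015" --pt "-0.085 0.17 0.02 0 0.015" --pt "-0.105 0.178 0.05 0 0.015" --pt "-0.112 0.178 0.085 0 0.015" --pt "-0.112 0.178 0.115 0 0.015"

```text
t: 13.18
tcp_pos: [0.4031, 0.0674, 0.1335]
tool_rot: [2.334, -2.101, -0.001]
ft_force: [-0.6, -0.6, -1.8]
opening: 0.273
grip_force: 30.0
```

Emit:
send_rows --pt "0 0 0.01 0 0.015" --pt "0 0 0.02 0 0.015" --pt "0 0 0.03 0 0.0248" --pt "0 0 0.03 0 0.0248" --pt "0 0 0.04 0 0.0248" --pt "0 0 0.05 0 0.0248" --pt "0 0 0.06 0 0.0248" --pt "0 0 0.07 0 0.0248" --pt "0 0 0.08 0 0.0248" --pt "0 0 0.08 0 0.0248"

```text
t: 14.42
tcp_pos: [0.4041, 0.0672, 0.0542]
tool_rot: [2.332, -2.102, -0.001]
ft_force: [0.7, 0.4, -1.3]
opening: 0.277
grip_force: 2.8
```

```bash
python3 - <<'E'
from fit import *
to(-.1735,-.13,.025)
E
```

```text
t 14.425 p [0.4041 0.0672 0.0542] F [ 0.7452  0.3916 -1.344 ] op 0.02430349585055108 g 2.7549685165286064
[[ 0.1033 -0.9947  0.001 ]
 [-0.9947 -0.1033  0.0018]
 [-0.0017 -0.0012 -1.    ]]
shift [ 0.0001 -0.001   0.0292]
box xyz now -0.17444953260446214 -0.12981888435406522 0.05417721049168462
```

Lower to near the table, release, rise, and find the pin from above.

Emit:
send_rows --pt "0 0 0.01 0 0.0248" --pt "0 0 0.02 0 0.0248" --pt "0 0 0.027 0 0.0248" --pt "0 0 0.03 0 0.0248" --pt "0 0 0.03 0 0.0248" --pt "0 0 0.03 0 0.026" --pt "0 0 0.03 0 0.028" --pt "0 0 0.03 0 0.035" --pt "0 0 0.03 0 0.05" --pt "0 0 0.03 0 0.055"

```text
t: 15.68
tcp_pos: [0.4047, 0.0677, 0.0251]
tool_rot: [-2.333, 2.103, -0.0]
ft_force: [-0.2, 0.1, -0.3]
opening: 0.563
grip_force: 0.0
```

Emit:
send_rows --pt "0 0 -0.02 0 0.055" --pt "0 0 -0.06 0 0.055" --pt "0.05 0 -0.1 0 0.055" --pt "0.1 0 -0.12 0 0.055" --pt "0.13 0 -0.12 0 0.055" --pt "0.13 0 -0.12 0 0.055"

```text
t: 16.42
tcp_pos: [0.4179, -0.0632, 0.1452]
tool_rot: [-2.33, 2.107, -0.0]
ft_force: [-0.7, 0.8, -0.1]
opening: 0.627
grip_force: 0.0
```

```bash
python3 - <<'E'
from fit import *
to(0,0,.14)
im=np.hstack([cv2.resize(cams.get_image('top')[180:320,220:400],(520,404),interpolation=cv2.INTER_CUBIC)])
cv2.imwrite('pics/t5.png',im[:,:,::-1])
im=cams.get_image('side')[180:340,260:400]
m=mask('side',270,200,420,320); y,x=np.where(m); print('side pin pixels',len(x),(x.min()+270,x.max()+270,y.min()+200,y.max()+200))
E
```

```text
t 16.425 p [ 0.4179 -0.0632  0.1452] F [-0.6955  0.7645 -0.1296] op 0.054916804192872204 g 0.0
[[ 0.1002 -0.995  -0.0002]
 [-0.995  -0.1002 -0.0004]
 [ 0.0004  0.0002 -1.    ]]
shift [-0.2614 -0.1735  0.0053]
box xyz now -0.17414187954813964 -0.2609794633261689 0.14523944259907084
side pin pixels 1019 (np.int64(333), np.int64(405), np.int64(200), np.int64(225))
```

View pics/t5.png

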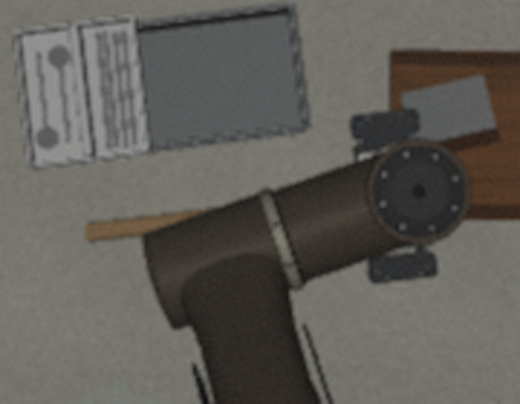

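The tray is at the box's +y end and the lower box is empty. The pin lies on the table with its +y end at crop (88,232), and its other end is hidden under the arm, so I'll measure that from the side view.

```bash
python3 - <<'E'
from fit import *
a=p2w('top',[(220+88.5/2.889-.5,180+232.5/2.886-.5)],.0125)[0]; b=a-.3*Y
print('end a',a,'b?',b,'box',(a-C)@X,(a-C)@Y)
P=w2p('side',[a,b]); print(P)
x0,y0=(P.min(0)-15).astype(int);x1,y1=(P.max(0)+15).astype(int)
m=mask('side',x0,y0,x1,y1);y,x=np.where(m);print(len(x),x.min()+x0,x.max()+x0,y.min()+y0,y.max()+y0)
(cx,cy),(w,h),an=cv2.minAreaRect(np.c_[x+x0,y+y0].astype(np.float32)); bx=cv2.boxPoints(((cx,cy),(w,h),an)); print(bx.round(1))
E
```

```text
end a [0.3793 0.3159 0.0125] b? [0.4101 0.0175 0.0125] box -0.1735533797069811 0.12009595695053484
[[341.618  288.6718]
 [371.1278 235.2332]]
466 339 373 233 291
[[336.8 288.6]
 [368.7 231.2]
 [375.1 234.7]
 [343.2 292.2]]
```

The side view fits the same pose, with the pin centre at box coordinates (-0.1735, -0.030). Now gripping at the middle.

Emit:
send_rows --pt "-0.03 0 0 0 0.055" --pt "-0.08 0 0 0 0.055" --pt "-0.13 0 0 0 0.055" --pt "-0.18 0 0 0 0.055" --pt "-0.22 0 0.01 0 0.055" --pt "-0.231 0 0.03 0 0.055" --pt "-0.231 0 0.06 0 0.055" --pt "-0.231 0 0.09 0 0.055" --pt "-0.231 0 0.112 0 0.055" --pt "-0.231 0 0.119 0 0.055"

```text
t: 17.88
tcp_pos: [0.3932, 0.1681, 0.0249]
tool_rot: [2.333, -2.1, 0.0]
ft_force: [-0.4, -0.1, 0.4]
opening: 0.632
grip_force: 0.0
```

```bash
python3 -c "
from st import *; to(-.1735,-.03,.025)"
```

```text
t 17.875 p [0.3932 0.1681 0.0249] F [-0.3875 -0.0916  0.3774] op 0.055399336200028834 g 0.0
[[ 0.1049 -0.9945  0.0019]
 [-0.9945 -0.1049  0.0021]
 [-0.0018 -0.0021 -1.    ]]
shift [ 0.0017 -0.0014 -0.0001]
box xyz now -0.17488428473805218 -0.028340759188305302 0.024869390649725816
```

Emit:
send_rows --pt "0.0015 0 0 0 0.04" --pt "0.0015 0 0 0 0.02" --pt "0.0015 0 0 0 0.015" --pt "0.0015 0 0 0 0.015" --pt "0.0015 0 0 0 0.015" --pt "0.0015 0 -0.015 0 0.015" --pt "0.0015 0 -0.045 0 0.015" --pt "0.0015 0 -0.085 0 0.015" --pt "0.0015 0 -0.12 0 0.015" --pt "0.0015 0 -0.13 0 0.015"

```text
t: 19.12
tcp_pos: [0.395, 0.1672, 0.1581]
tool_rot: [-2.33, 2.101, -0.0]
ft_force: [-0.5, 1.3, -1.3]
opening: 0.277
grip_force: 30.0
```

```bash
python3 - <<'E'
from st import *; p,R=st(); print(R.T@(np.array([.497,-.204,.122])-p))
E
```

```text
t 19.125 p [0.395  0.1672 0.1581] F [-0.5056  1.3358 -1.311 ] op 0.0242786291850969 g 29.999806880950928
[[ 0.1033 -0.9946 -0.0027]
 [-0.9946 -0.1033 -0.003 ]
 [ 0.0027  0.003  -1.    ]]
[ 0.3799 -0.063   0.0353]
```

Emit:
send_rows --pt "0.015 -0.003 0 0 0.015" --pt "0.045 -0.008 0 0 0.015" --pt "0.085 -0.014 0 0 0.015" --pt "0.13 -0.022 0 0 0.015" --pt "0.175 -0.03 0 0 0.015" --pt "0.22 -0.038 0 0 0.015" --pt "0.265 -0.046 0 0 0.015" --pt "0.305 -0.053 0.005 0 0.015" --pt "0.34 -0.058 0.012 0 0.015" --pt "0.362 -0.061 0.02 0 0.015"

```text
t: 20.38
tcp_pos: [0.4911, -0.1894, 0.1337]
tool_rot: [2.33, -2.104, -0.004]
ft_force: [-0.5, 0.2, -0.9]
opening: 0.274
grip_force: 30.0
```

Emit:
send_rows --pt "0.01 -0.002 0.008 0 0.015" --pt "0.016 -0.002 0.013 0 0.015" --pt "0.018 -0.002 0.015 0 0.015" --pt "0.018 -0.002 0.015 0 0.015" --pt "0.018 -0.002 0.015 0 0.015" --pt "0.018 -0.002 0.015 0 0.015"

```text
t: 21.12
tcp_pos: [0.4965, -0.2045, 0.1215]
tool_rot: [-2.334, 2.102, -0.001]
ft_force: [-0.1, -0.9, -0.9]
opening: 0.278
grip_force: 30.0
```

```bash
python3 - <<'E'
from fit import *; p,R=st(); print(R.T@(np.array([.497,-.204,.122])-p))
crop('side','pics/s6.png',230,130,190,150,4)
c=p-np.array([0,0,.0125])
d=-R[:,0]
for t in(-4,0,4):
    a=np.radians(t); e=d*np.cos(a)+np.array([0,0,np.sin(a)]); print(t,((w2p('side',[c+.15*e,c,c-.15*e])-[230,130])*4+1.5).round().tolist())
E
```

```text
t 21.125 p [ 0.4965 -0.2045  0.1215] F [-0.1302 -0.9112 -0.8971] op 0.02435018201027777 g 29.99979168176651
[[ 0.104  -0.9946  0.0001]
 [-0.9946 -0.104  -0.0007]
 [ 0.0007 -0.     -1.    ]]
[-0.0005 -0.0006 -0.0005]
-4 [[531.0, 279.0], [579.0, 196.0], [622.0, 123.0]]
0 [[531.0, 269.0], [579.0, 196.0], [621.0, 132.0]]
4 [[532.0, 259.0], [579.0, 196.0], [620.0, 142.0]]
```

View pics/s6.png

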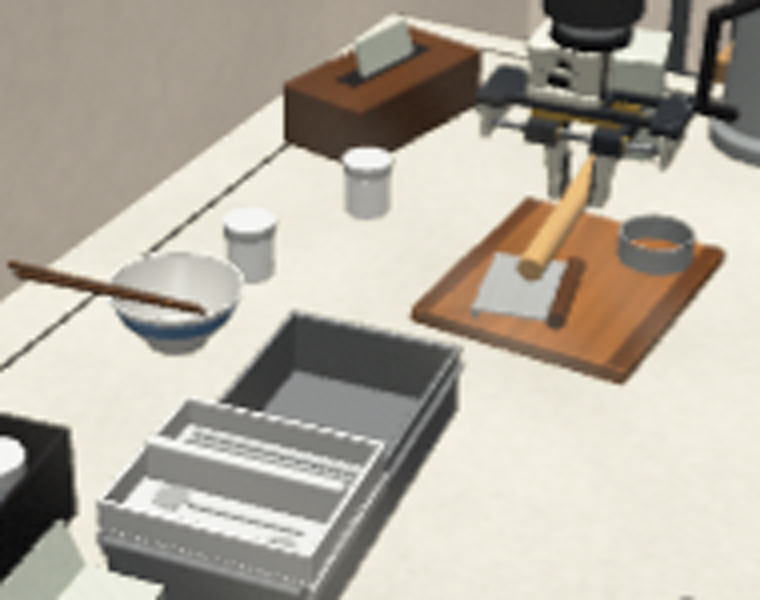

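The pin's +y end face shows at (531,268), against a predicted (531,269) for level. It is centred over the board, the tray is at its stop, and everything else is undisturbed. Handing in.

```bash
python3 -c "
from rig import robot
o=robot.get_obs(); print(o['t'],abs(o['qvel']).max()); print(robot.sign_off())"
```

```text
21.175 0.0033034530741814206
the job is handed in; nothing more can be done
None
```

The job is handed in at 21.2 s: the rolling pin is held level and still, its underside about 8 cm above the middle of the board, with the tray at its +y stop; I set it on the table once on the way to regrip it at its middle.

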